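# Squeeze the orange-capped tube into the full sample caddy

### The arm

A 7-joint arm with a two-finger parallel gripper is mounted at the origin on the work surface. World frame = base frame: x ahead of the robot, y to its left, z up, the work surface at z = 0. Lengths are in m, angles in rad, forces in N, time in s.
With the tool pointing down it reaches from about 0.425 to 0.925 m from the base axis. Payload 6.8 kg.
Tool frame: the origin (TCP) lies midway between the tips of the shut fingers; the grasp point (between the pads) lies 19 mm behind it; z points along the fingers, y is the line along which they close (so a half turn about z gives the same grasp; the last joint's range is limited). The gripper opens to 85 mm and grips with 20 to 120 N. Pads are 22 mm wide; open, the fingers measure 114 mm over their backs; the gripper's body (76 mm by 85 mm) begins 54 mm behind the grasp point. The pads swing forward as they close: fully open they stand 13 mm farther back than shut.
Start: joints at [1.05, 0.477, 0.022, 1.555, -0.011, 1.109, -0.083], TCP at [0.271, -0.618, 0.231] pointing down, gripper open.
Joint ranges: [-2.96, 2.96], [-0.34, 2.1], [-1.41, 1.46], [0.24, 2.44], [-1.37, 4.51], [0.17, 1.92], [-2.96, 2.96]. Speed limits (rad/s): [2.39, 2.39, 3.14, 3.14, 3.14, 3.14, 3.14].

### API

Orientations are given as [roll, pitch, yaw] about the fixed x, y, z axes, in that order (R = Rz(yaw) Ry(pitch) Rx(roll)).
In Python, from cell import env gives the robot as it stands. The module is installed in compiled form; this text tells all that it offers.
- The arm moves only by the shell command python3 -m crank 'ROWS' [OPENING] [FORCE]. ROWS is JSON, a list that holds one entry, the list of rows, each a list of 6 numbers: the shift along the tool's x, y, z in m, then the turn, a rotation vector about the tool's x, y, z in rad. In form: [[[dx, dy, dz, rx, ry, rz], ...]]. A call has 1 to 10 rows; each row shifts and turns the commanded pose from where the row before left it, along the tool's axes as they then stand; what a row does not reach is not made up. A row lasts 1/8 s, in which the tool goes at most 62.5 mm and 10.7 degrees, less where a joint would pass 70% of its speed; a pose out of reach is approached as far as the arm can. A call is refused whole if a number of a shift passes 0.0625 or a number of a turn 0.188, either way. A call with a gripper value outside its range is refused whole. OPENING is the closure in counts, from 0 (fully open) to 255 (shut), set as the call begins (- or left out, the last holds). The fingers move at their own pace and stop on an object; FORCE is the grip in N (left out, the last holds). Time passes only in rows, so rows that do not move let the fingers close. It gives the time, the measured TCP pose, the force, the opening and the grip force at its end, in the units of the state.
- env.read_state(): the state, without advancing time (a new reading comes with each control period).
- env.camera(name): name is "side" or "top"; returns the picture (420x560x3 uint8, red, green, blue); there is no depth.
- env.get_calibration(name): a dict with "fx", "fy", "cx", "cy" (pixels), "k1" (the pictures are not rectified: a ray, as slopes to the right and down, at radius r is drawn at 1 + k1 r^2 times it, then the intrinsics apply), "rvec" (rotation vector, rad) and "tvec" (3), from world to camera coordinates, as OpenCV has them. Camera axes: x right, y down, z forward; pixel columns grow to the right and rows downward; lengths in m; the calibration is good to about 2 mm. A picture is of the moment at which its call begins. get_calibration takes no time and is no camera call.
- env.sign_off(): hands the job in; it is judged then, once.
Trained networks look in the newest picture that a camera, given by its name, has taken for a name from the list of things; names that differ only in an ending like _2 or _b are one class to them, and where a whole thing is asked for, a point or a joint stands for the part that bears it (a point fixed in the world has none). Each returns a list of dicts, best first, with "confidence" (0 to 1); they miss things now and then, are a little off and sometimes report something else, mostly with a low value. They report only what shows in the picture. A call takes as long as a camera call.
- env.recognise(camera, query): "point" ([x, y, z] in m, in the coordinates of the camera as it stood for that picture, good to about 4 mm: the middle of the surface that is visible of it).
The state is a dict: "time_s": time; "qpos": joint angles; "joint_velocities": joint speeds; "effort": joint torques, N m; "position": TCP position; "tool_rot": TCP orientation; "wrist_force": force on the tool from outside, world axes, zero at the start; "moment": the same for the moment, N m; "width": finger opening in m; "grip_force": force on a finger pad.
Only numpy, scipy, OpenCV 4.12 (cv2) and the standard library are available. Lean on these libraries where they do the work, as an engineer would, in place of code of your own. Each camera call takes 0.05 s, during which the arm holds its last target. There are 200 camera calls.

### The job

Take the orange-capped tube out of the blue rack and stand it in the narrow grey caddy with the two amber jars, its pointed end down on the caddy's floor. None of the gaps there is quite wide enough, so gently let the tube's pointed end nudge the jars apart; both jars must stay standing in the caddy and the caddy must stay about where it is. Let go of the tube when it is in.

Things in the scene. Friction and masses are not known exactly. Their poses are not given: they have to be found in the camera images.
- tube_orange_mid (a point): Half-way up the 118 mm tube (40 g, z axis up to the cap): clear 28 mm barrel, lowest 16 mm tapering to an 8 mm tip, orange cap 34 mm wide, the top 26 mm, to grip. Upright, 43 mm deep in a 32 mm hole of a fixed blue rack (64 x 220 x 55 mm), tip 12 mm above the table. Holes 70 mm apart along the rack; like tubes, purple and green caps, in the other two; which is where varies.
- caddy: Narrow open-topped grey plastic caddy, loose on the table, about 500 g. Outside 48 (x) x 122 (y) x 55 (z) mm, walls and floor 5 mm, so inside 38 x 112 mm and its floor 5 mm above the table. Origin at the centre of its underside; its y axis is its long side.
- jar_a_mid (a point): Centre (half-way up) of one of the two loose amber jars standing in the caddy, the one nearer the caddy's -y end: 30 mm in diameter, 70 mm tall including a white cap with bevelled edges, about 40 g; z axis up. It slides easily on the caddy's floor.
- jar_b_mid (a point): Centre of the other amber jar, alike, nearer the caddy's +y end. The gap between the two jars is about 15 to 21 mm, the gaps to the end walls 15 to 19 mm; the row has room for the tube once the jars are pushed apart.

How it is judged:
By the outcome, as a careful person would: the job done as asked, in the order asked, and still so for the second after the job is handed in, with the robot touching nothing.
It also fails if it takes over 45 s, if anything falls off the work surface, if the arm or the gripper's body presses on something with over 40 N, if the wrist force passes 120 N, or if a joint passes its speed limit or range.

## Working session

There is one attempt and no reset: what is moved stays moved. The work goes in short steps, Python scripts to look and compute and a shell command to move; the robot and the scene stay as the last step left them, time stands still between calls to the robot, and variables do not carry over. Pictures are saved under pics/ and viewed, at most 10 in all, crops included, and the job is handed in when it is done.

```bash
mkdir -p pics; cat > h.py <<'E'
import numpy as np, cv2
from cell import env
def cal(n):
    c=env.get_calibration(n); R=cv2.Rodrigues(np.array(c["rvec"],float))[0]; return c,R,np.array(c["tvec"],float).ravel()
def toworld(n,p):
    c,R,t=cal(n); return R.T@(np.array(p)-t)
def proj(n,P):
    c,R,t=cal(n); p=R@np.array(P,float)+t; a=p[:2]/p[2]; a=a*(1+c["k1"]*(a@a)); return np.array([c["fx"]*a[0]+c["cx"],c["fy"]*a[1]+c["cy"]])
def pix(n,uv,z):
    c,R,t=cal(n); d=np.array([(uv[0]-c["cx"])/c["fx"],(uv[1]-c["cy"])/c["fy"]]); a=d.copy()
    for _ in range(20): a=d/(1+c["k1"]*(a@a))
    r=R.T@np.array([a[0],a[1],1]); o=-R.T@t; return o+r*(z-o[2])/r[2]
def snap(n,f):
    im=env.camera(n); cv2.imwrite("pics/"+f,im[:,:,::-1]); return im
E
python3 - <<'E'
from h import *
np.set_printoptions(precision=4,suppress=True)
for n in("top","side"):
    snap(n,n+"0.png"); c,R,t=cal(n); print(n,"cam at",-R.T@t,c["fx"])
    for q in("tube_orange_mid","caddy","jar_a_mid","jar_b_mid"):
        for d in env.recognise(n,q)[:3]: print(q,d["confidence"],toworld(n,d["point"]),proj(n,toworld(n,d["point"])))
s=env.read_state(); print(s["position"],s["tool_rot"],s["wrist_force"],s["width"],s["time_s"])
E
```

```text
top cam at [0.4931 0.0024 0.8286] 442.8548790600977
tube_orange_mid 0.88 [0.5832 0.2237 0.1284] [150.7878 188.2411]
caddy 0.83 [ 0.5315 -0.2374  0.0425] [424.0814 220.6609]
jar_a_mid 0.56 [ 0.5442 -0.253   0.067 ] [437.2463 212.4612]
jar_b_mid 0.77 [ 0.5161 -0.2107  0.0692] [413.4995 229.0152]
side cam at [0.3702 0.6067 0.6746] 507.3667285943626
tube_orange_mid 0.7 [0.5778 0.2383 0.1137] [206.3585 288.7095]
caddy 0.77 [ 0.5227 -0.2017  0.0365] [319.7118 151.7754]
caddy 0.6 [0.5784 0.2387 0.1126] [205.9093 289.2851]
jar_a_mid 0.72 [ 0.5415 -0.2511  0.0631] [317.5474 126.0495]
jar_b_mid 0.61 [ 0.5236 -0.2151  0.062 ] [321.7755 137.8867]
[ 0.2708 -0.6183  0.2313] [-3.1415 -0.      0.4128] [ 0.1186 -0.0514  0.314 ] 0.08591065031325094 0.5
```

View pics/top0.png

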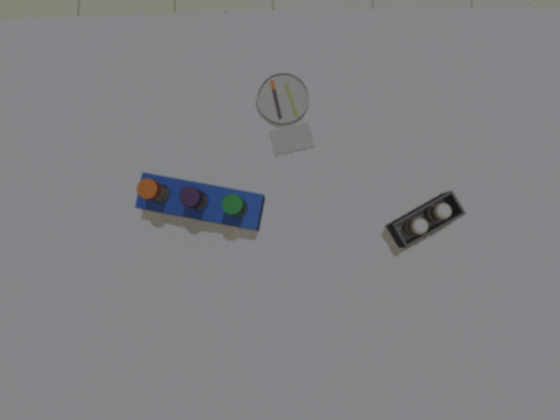

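```bash
python3 - <<'E'
import cv2
a=cv2.imread("pics/top0.png")[170:270,370:480]; cv2.imwrite("pics/crop1.png",cv2.resize(a,None,fx=5,fy=5,interpolation=cv2.INTER_CUBIC))
E
```

```text
(no output)
```

View pics/side0.png

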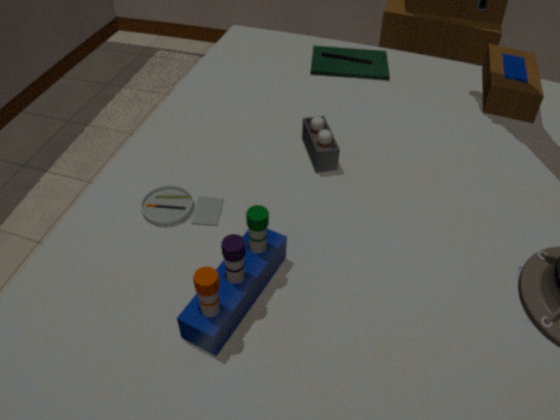

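View pics/crop1.png

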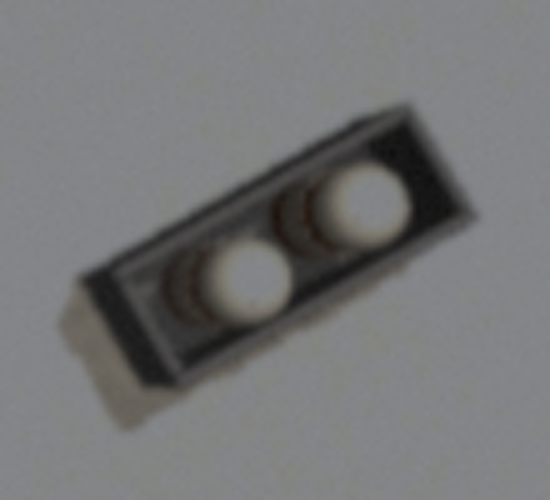

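The orange tube is the leftmost in the rack (top, about 150,189). The caddy is at about (425,219), with white jar caps at (420,226) and (443,211). I'll measure these more closely.

```bash
python3 - <<'E'
from h import *
np.set_printoptions(precision=4,suppress=True)
im=cv2.imread("pics/top0.png"); 
hsv=cv2.cvtColor(im,cv2.COLOR_BGR2HSV)
m=((hsv[...,0]<16)&(hsv[...,1]>170)&(hsv[...,2]>90)).astype(np.uint8); m[:, 200:]=0;m[:160]=0
n,l,st,ce=cv2.connectedComponentsWithStats(m)
for i in range(1,n):
    if st[i,4]>40: print("cap",st[i],ce[i],pix("top",ce[i],.128), "r mm", np.sqrt(st[i,4]/np.pi)*.7/442*1000)
crop=lambda u,v:(370+(u+.5)/5-.5,170+(v+.5)/5-.5)
for b in [(252,279),(368,203)]: print("jar",pix("top",crop(*b),.074))
P=[pix("top",crop(*b),.055) for b in[(408,105),(477,215),(180,385),(115,268)]]
print(np.array(P)); 
for i in range(4): print(np.linalg.norm(P[i]-P[i-1]))
print("ctr",np.mean(P,0))
# gray circles
g=cv2.cvtColor(im,cv2.COLOR_BGR2GRAY); print(g[205:235,400:460].max())
m=(g>118).astype(np.uint8); m2=np.zeros_like(m); m2[203:236,410:452]=m[203:236,410:452]
n,l,st,ce=cv2.connectedComponentsWithStats(m2)
for i in range(1,n):
    if st[i,4]>30: print(st[i],ce[i],pix("top",ce[i],.073))
# fixed caddy overlay fit by yaw: Hough-like dark/edges skip
def dirang(a,b): return np.degrees(np.arctan2(*(b-a)[[1,0]]))
print(dirang(P[0],P[3]),dirang(P[1],P[2]))
# side view
s=cv2.imread("pics/side0.png");h=cv2.cvtColor(s,cv2.COLOR_BGR2HSV)
m=((h[...,0]<18)&(h[...,1]>170)&(h[...,2]>90)).astype(np.uint8); m[:250]=0;m[:,:180]=0;m[:,240:]=0
n,l,st,ce=cv2.connectedComponentsWithStats(m)
for i in range(1,n):
    if st[i,4]>40: print("sidecap",st[i],ce[i],pix("side",ce[i],.12))
# rack axis: purple,green via network
E
```

```text
jar [ 0.522  -0.2206  0.074 ]
jar [ 0.5476 -0.2609  0.074 ]
[[ 0.5832 -0.2828  0.055 ]
 [ 0.5444 -0.3056  0.055 ]
 [ 0.4861 -0.2001  0.055 ]
 [ 0.527  -0.1785  0.055 ]]
0.11844354147531723
0.045078393641881445
0.12051217813426589
0.04622818804238213
ctr [ 0.5352 -0.2418  0.055 ]
135
[410 203  13   7  51] [414.0588 205.    ] [ 0.557  -0.2117  0.073 ]
[438 204  13  13 131] [443.771  210.0992] [ 0.5478 -0.2623  0.073 ]
[414 219  13  13 129] [420.4031 225.2403] [ 0.5223 -0.2216  0.073 ]
[433 224  19  12 120] [444.9917 231.3917] [ 0.5115 -0.2632  0.073 ]
118.35344652458365 118.91401126731594
sidecap [194 267  24  19 350] [205.2371 276.0943] [0.5853 0.2231 0.12  ]
```

```bash
python3 - <<'E'
from h import *
np.set_printoptions(precision=4,suppress=True)
im=cv2.imread("pics/top0.png"); h=cv2.cvtColor(im,cv2.COLOR_BGR2HSV)
C=[]
for nm,(u,v) in dict(o=(149,188),p=(190,196),g=(232,204)).items():
    print(nm,h[v,u],h[v+4,u+12])
    d=np.abs(im.astype(int)-im[v,u].astype(int)).max(2); m=(d<30).astype(np.uint8)
    n,l,st,ce=cv2.connectedComponentsWithStats(m); i=l[v,u]; bb=st[i]
    c=(bb[0]+(bb[2]-1)/2,bb[1]+(bb[3]-1)/2); C.append(pix("top",ce[i],.13)); print(bb,c,ce[i],C[-1])
d=C[2]-C[0]; print(np.linalg.norm(d),np.arctan2(d[1],d[0]))
E
python3 -m crank '[[[0,0,-0.02,0,0,0.15],[0,0,0,0,0,0.15]]]' 0 40; python3 -c "
from cell import env; print(env.read_state()['qpos'])"
```

```text
o [ 13 165 128] [ 7 53 62]
[137 179  20  20 316] (np.float64(146.5), np.float64(188.5)) [146.8038 188.2627] [0.583  0.2297 0.13  ]
p [138  86  71] [135  22  46]
[179 185  30  36 702] (np.float64(193.5), np.float64(202.5)) [192.9202 201.4872] [0.561  0.1549 0.13  ]
g [ 66 134  99] [68 39 52]
[222 194  21  21 349] (np.float64(232.0), np.float64(204.0)) [231.9284 203.8797] [0.5566 0.0924 0.13  ]
0.13983309065716673 -1.7614398585457218
time_s: 0.75
position: [0.2711, -0.6192, 0.2531]
tool_rot: [3.139, -0.001, 0.108]
wrist_force: [-0.1, -0.2, -0.0]
width: 0.0853
grip_force: 0.0
[ 1.00350816  0.45991327  0.08890045  1.53510496 -0.04342     1.14540985
 -0.36210846]
```

```bash
python3 -m crank '[[[0,0,0,0,0,-0.16],[0,0,0,0,0,-0.16],[0,0,0,0,0,-0.16],[0,0,0,0,0,-0.16],[0,0,0,0,0,-0.16],[0,0,0,0,0,-0.16],[0,0,0,0,0,-0.16],[0,0,0,0,0,-0.152]]]'
cat >> h.py <<'E'
def delta(target):  # world TCP target -> tool-axis shift
    from scipy.spatial.transform import Rotation as Ro
    s=env.read_state(); R=Ro.from_euler("xyz",s["tool_rot"]).as_matrix(); return R.T@(np.array(target)-s["position"])
def hullfit(n,m,z0,z1,r,x0):
    from scipy.optimize import minimize
    a=np.linspace(0,2*np.pi,24); dm=m.astype(bool)
    def cost(x):
        P=np.array([proj(n,(x[0]+r*np.cos(t),x[1]+r*np.sin(t),z)) for z in(z0,z1) for t in a],np.float32)
        h=cv2.convexHull(P); k=np.zeros((420*4,560*4),np.uint8); cv2.fillPoly(k,[np.round(h*4+1.5).astype(int)],1)
        return np.abs(cv2.resize(k.astype(np.float32),(560,420),interpolation=cv2.INTER_AREA)-dm).sum()
    return minimize(cost,x0,method="Nelder-Mead",options=dict(initial_simplex=[x0,(x0[0]+.006,x0[1]),(x0[0],x0[1]+.006)],xatol=2e-4))
E
python3 - <<'E'
from h import *
for n,(u,v) in dict(top=(150,189),side=(206,280)).items():
    h=cv2.cvtColor(cv2.imread(f"pics/{n}0.png"),cv2.COLOR_BGR2HSV)
    m=((h[...,0]<18)&(h[...,1]>130)&(h[...,2]>60)).astype(np.uint8); k,l,st,ce=cv2.connectedComponentsWithStats(m)
    i=l[v,u]; r=hullfit(n,l==i,.104,.130,.017,(.583,.226)); print(n,st[i],r.x,r.fun)
print(delta((.583,.226,.25)), env.read_state()["qpos"])
E
```

```text
time_s: 1.75
position: [0.2707, -0.6183, 0.2514]
tool_rot: [3.142, 0.0, 1.39]
wrist_force: [-0.2, 0.3, -0.4]
width: 0.0855
grip_force: 0.0
top [138 179  21  20 324] [0.58402887 0.2299136 ] 122.0Traceback (most recent call last):
  File "<stdin>", line 5, in <module>
  File "h.py", line 25, in hullfit
    return minimize(cost,x0,method="Nelder-Mead",options=dict(initial_simplex=[x0,(x0[0]+.006,x0[1]),(x0[0],x0[1]+.006)],xatol=2e-4))
    res = _minimize_neldermead(fun, x0, args, callback, bounds=bounds,
                               **options)
    fxr = func(xr)
    fx = function(np.copy(x), *(wrapper_args + args))
  File "h.py", line 22, in cost
    P=np.array([proj(n,(x[0]+r*np.cos(t),x[1]+r*np.sin(t),z)) for z in(z0,z1) for t in a],np.float32)
                ~~~~^^^^^^^^^^^^^^^^^^^^^^^^^^^^^^^^^^^^^^^^^
  File "h.py", line 8, in proj
    c,R,t=cal(n); p=R@np.array(P,float)+t; a=p[:2]/p[2]; a=a*(1+c["k1"]*(a@a)); return np.array([c["fx"]*a[0]+c["cx"],c["fy"]*a[1]+c["cy"]])
          ~~~^^^
  File "h.py", line 4, in cal
    c=env.get_calibration(n); R=cv2.Rodrigues(np.array(c["rvec"],float))[0]; return c,R,np.array(c["tvec"],float).ravel()
ValueError: time passes only in moves, steps and waits
```

```bash
sed -i 's/^def cal(n):/import functools\n@functools.cache\ndef cal(n):/' h.py
python3 - <<'E'
from h import *
for n,(u,v) in dict(top=(150,189),side=(206,280)).items():
    h=cv2.cvtColor(cv2.imread(f"pics/{n}0.png"),cv2.COLOR_BGR2HSV)
    m=((h[...,0]<20)&(h[...,1]>110)&(h[...,2]>50)).astype(np.uint8); k,l,st,ce=cv2.connectedComponentsWithStats(m)
    i=l[v,u]; r=hullfit(n,l==i,.104,.130,.017,(.583,.226)); print(n,st[i],r.x,r.fun)
print(delta((.583,.227,.25)), env.read_state()["qpos"])
E
```

```text
top [138 179  23  20 355] [0.58280371 0.22989795] 91.25
side [194 266  25  31 619] [0.58202699 0.22867397] 54.125
[0.88775574 0.15497244 0.00129292] [ 1.18986531  0.46894154 -0.17715682  1.5222743   0.08710063  1.15804265
  0.81544068]
```

```bash
python3 -m crank '[[[0.049,0.0086,0,0,0,0],[0.049,0.0086,0,0,0,0],[0.049,0.0086,0,0,0,0],[0.049,0.0086,0,0,0,0],[0.049,0.0086,0,0,0,0],[0.049,0.0086,0,0,0,0],[0.049,0.0086,0,0,0,0],[0.049,0.0086,0,0,0,0],[0.049,0.0086,0,0,0,0]]]'
python3 -m crank '[[[0.049,0.0086,0,0,0,0],[0.049,0.0086,0,0,0,0],[0.049,0.0086,0,0,0,0],[0.049,0.0086,0,0,0,0],[0.049,0.0086,0,0,0,0],[0.049,0.0086,0,0,0,0],[0.049,0.0086,0,0,0,0],[0.049,0.0086,0,0,0,0],[0,0,0,0,0,0]]]'
python3 - <<'E'
from h import *
print(delta((.583,.229,.22)),env.read_state()["qpos"])
E
```

```text
time_s: 2.88
position: [0.4289, -0.1978, 0.2517]
tool_rot: [3.141, 0.0, 1.384]
wrist_force: [0.1, -0.0, 0.4]
width: 0.0853
grip_force: 0.0
time_s: 4.0
position: [0.5685, 0.1782, 0.2514]
tool_rot: [-3.141, -0.003, 1.391]
wrist_force: [-1.1, -0.8, -1.0]
width: 0.0858
grip_force: 0.0
[0.05245164 0.00524661 0.03158502] [ 0.07577454  0.39692079 -0.62916763  1.6965314   0.25140483  1.12905799
 -0.80422498]
```

```bash
python3 -m crank '[[[0.026,0.0026,0,0,0,0],[0.026,0.0026,0.01,0,0,0],[0,0,0.02,0,0,0],[0,0,0,0,0,0],[0,0,0,0,0,0]]]'
python3 - <<'E'
from h import *
print(delta((.583,.229,.098)))
a=snap("side","s1.png")[200:400,120:320]; b=snap("top","t1.png")[100:260,60:260]
cv2.imwrite("pics/j1.png",np.hstack([cv2.resize(a,(400,400)),cv2.resize(b,(400,400))])[:,:,::-1])
E
```

```text
time_s: 4.62
position: [0.5834, 0.2218, 0.2214]
tool_rot: [3.142, 0.001, 1.383]
wrist_force: [-0.2, 1.0, -0.5]
width: 0.0852
grip_force: 0.0
[ 0.00714157 -0.00179154  0.12335233]
```

View pics/j1.png

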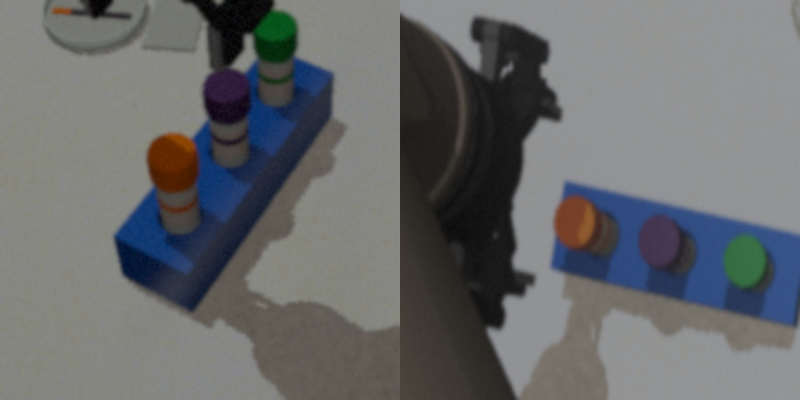

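The view agrees with the geometry: the fingers straddle the orange tube across the rack. Descending.

```bash
python3 -m crank '[[[0.006,-0.0015,0.01,0,0,0],[0,0,0.025,0,0,0],[0,0,0.025,0,0,0],[0,0,0.022,0,0,0],[0,0,0.022,0,0,0],[0,0,0.018,0,0,0],[0,0,0,0,0,0],[0,0,0,0,0,0]]]'
python3 -m crank '[[[0,0,0,0,0,0],[0,0,0,0,0,0],[0,0,0,0,0,0],[0,0,0,0,0,0],[0,0,0,0,0,0],[0,0,0,0,0,0]]]' 255 30
```

```text
time_s: 5.72
position: [0.5833, 0.23, 0.0999]
tool_rot: [3.141, -0.001, 1.385]
wrist_force: [0.0, 0.1, 0.4]
width: 0.0855
grip_force: 0.0
time_s: 6.48
position: [0.5832, 0.2298, 0.0998]
tool_rot: [3.141, -0.0, 1.385]
wrist_force: [0.2, 0.6, 5.3]
width: 0.0333
grip_force: 29.7
```

```bash
python3 -m crank '[[[0,0,-0.008,0,0,0],[0,0,-0.016,0,0,0],[0,0,-0.02,0,0,0],[0,0,-0.02,0,0,0],[0,0,-0.025,0,0,0],[0,0,-0.025,0,0,0],[0,0,-0.025,0,0,0],[0,0,-0.011,0,0,0],[0,0,0,0,0,0]]]'
python3 - <<'E'
from h import *
print(delta((.535,-.2415,.25)))
E
```

```text
time_s: 7.6
position: [0.5832, 0.2298, 0.2503]
tool_rot: [3.14, -0.001, 1.385]
wrist_force: [0.0, 0.7, -0.5]
width: 0.033
grip_force: 29.9
[-4.72103283e-01  3.98242339e-02 -1.54995400e-05]
```

```bash
python3 -m crank '[[[-0.03,0.003,0,0,0,0],[-0.045,0.004,0,0,0,0],[-0.05,0.004,0,0,0,0],[-0.05,0.004,0,0,0,0],[-0.05,0.004,0,0,0,0],[-0.05,0.004,0,0,0,0],[-0.05,0.004,0,0,0,0],[-0.05,0.004,0,0,0,0],[-0.05,0.004,0,0,0,0],[-0.025,0.003,0,0,0,0]]]'
python3 -m crank '[[[-0.015,0.001,0.02,0,0,0],[-0.006,0.001,0.02,0,0,0],[0,0,0.02,0,0,0],[0,0,0,0,0,0],[0,0,0,0,0,0],[0,0,0,0,0,0]]]'
python3 - <<'E'
from h import *
print(delta((.535,-.2415,.18)))
a=snap("side","s2.png")[50:190,240:380]; b=snap("top","t2.png")[140:280,360:500]
cv2.imwrite("pics/j2.png",np.hstack([cv2.resize(a,(400,400)),cv2.resize(b,(400,400))])[:,:,::-1])
E
```

```text
time_s: 8.85
position: [0.5353, -0.2233, 0.2479]
tool_rot: [-3.139, 0.001, 1.381]
wrist_force: [-0.3, 0.6, -1.3]
width: 0.0328
grip_force: 29.9
time_s: 9.6
position: [0.5357, -0.2403, 0.19]
tool_rot: [3.14, 0.0, 1.386]
wrist_force: [0.1, 0.2, 0.2]
width: 0.0328
grip_force: 29.9
[-0.00132961 -0.00051914  0.01000887]
```

View pics/j2.png

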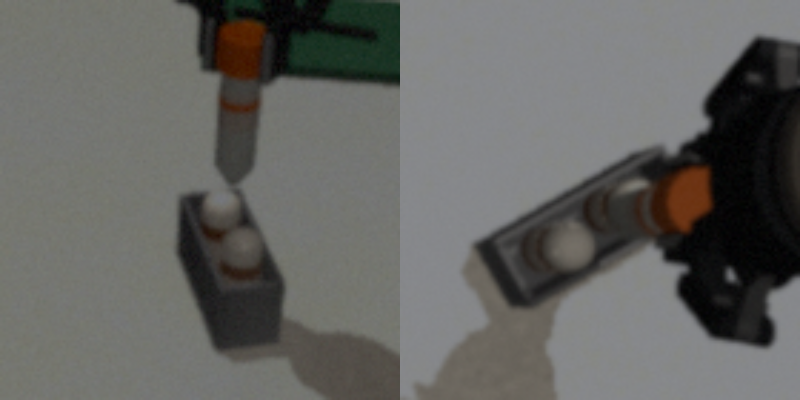

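```bash
python3 - <<'E'
from h import *
np.set_printoptions(precision=4,suppress=True)
s=env.read_state()["position"]; print(s)
T=[*s[:2],.102]
for n in("side","top"):
    print(n,"tip",proj(n,T), "x+5mm",proj(n,[T[0]+.005,*T[1:]]),"y+5",proj(n,[T[0],T[1]+.005,T[2]]))
for p in [(317.7,122.5),(324.7,135.5)]: print("jar side z.07",pix("side",p,.07))
c=cv2.imread("pics/s2.png"); d=cv2.imread("pics/t2.png")
def mark(im,n,x0,y0):
    o=cv2.resize(im[y0:y0+80,x0:x0+80],(400,400),interpolation=cv2.INTER_CUBIC); o=cv2.convertScaleAbs(o,alpha=1.6)
    f=lambda P:tuple(int(v) for v in (proj(n,P)-[x0,y0]+.5)*5)
    a=np.linspace(0,6.28,20)
    def circ(x,y,z,r,col): cv2.polylines(o,[np.array([f((x+r*np.cos(t),y+r*np.sin(t),z)) for t in a])],True,col,1)
    circ(*T,.004,(0,255,0)); circ(T[0],T[1],T[2]+.016,.014,(0,255,0))
    for q in [(.5477,-.2615),(.5222,-.221)]: circ(*q,.075,.013,(0,0,255))
    u=np.array([-.479,.878]);v=np.array([.878,.479]);C=np.array([.5352,-.2418])
    for L,W in((.061,.024),(.056,.019)): cv2.polylines(o,[np.array([f((*(C+i*L*u+j*W*v),.055)) for i,j in((1,1),(1,-1),(-1,-1),(-1,1))])],True,(255,100,0),1)
    return o
cv2.imwrite("pics/m2.png",np.hstack([mark(c,"side",280,90),mark(d,"top",385,180)]))
E
```

```text
[ 0.5356 -0.2406  0.19  ]
side tip [320.4318 113.6308] x+5mm [318.0257 113.1738] y+5 [319.841  114.9462]
top tip [436.9607 216.3106] x+5mm [436.8645 213.2669] y+5 [433.9173 216.3376]
jar side z.07 [ 0.5424 -0.2539  0.07  ]
jar side z.07 [ 0.5179 -0.2141  0.07  ]
```

View pics/m2.png

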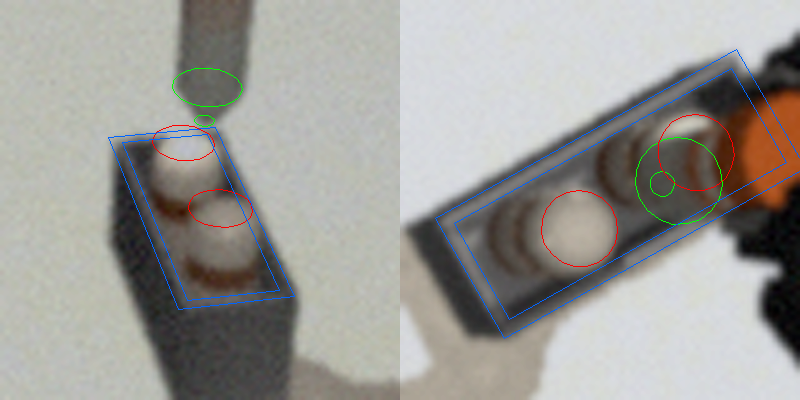

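The tube hangs between the jars. The side overlay suggests it's 2–3 mm off in y, so I'll go lower and compare the tip with the jar tops directly.

```bash
python3 -m crank '[[[0.001,0,0.01,0,0,0],[0,0,0.01,0,0,0],[0,0,0,0,0,0],[0,0,0,0,0,0]]]'
python3 - <<'E'
from h import *
print(env.read_state()["position"])
def avg(n): return np.mean([env.camera(n).astype(float) for _ in range(6)],0)
a=avg("side")[95:145,295:345]; b=avg("top")[190:240,400:450]
f=lambda x:np.clip(cv2.resize(x,(400,400),interpolation=cv2.INTER_CUBIC)*1.7,0,255)
cv2.imwrite("pics/j3.png",np.hstack([f(a),f(b)])[:,:,::-1])
p=env.read_state()["position"]
for n,o in(("side",(295,95)),("top",(400,190))):
    for nm,P in dict(tip=(p[0],p[1],p[2]-.088),A=(.5477,-.2615,.075),B=(.5222,-.221,.075)).items(): print(n,nm,(proj(n,P)-o+.5)*8)
E
```

```text
time_s: 10.2
position: [0.5353, -0.2397, 0.1692]
tool_rot: [-3.141, -0.0, 1.385]
wrist_force: [-0.7, -0.3, -0.8]
width: 0.0329
grip_force: 29.9
[ 0.53531189 -0.23969507  0.1691821 ]
side tip [202.03135435 222.74000702]
side A [174.0352527  188.55586783]
side B [232.90739689 293.42761374]
top tip [263.12364866 221.93062389]
top A [353.91149741 164.52531145]
top B [167.34990314 286.05269474][ WARN:0@2.933] global loadsave.cpp:1063 imwrite_ Unsupported depth image for selected encoder is fallbacked to CV_8U.
```

View pics/j3.png

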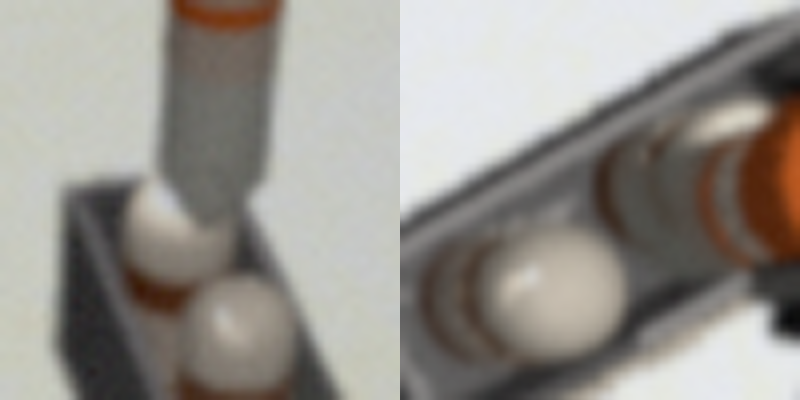

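Tip, seen at side-crop (213,225), lies over the gap between the jar caps (centres about 178 and 240), matching the top-view midpoint. I'll descend slowly and watch the force.

```bash
python3 -m crank '[[[0,0.001,0.004,0,0,0],[0,0,0.004,0,0,0],[0,0,0.003,0,0,0],[0,0,0.003,0,0,0],[0,0,0.003,0,0,0],[0,0,0,0,0,0]]]'
python3 -m crank '[[[0,0,0.003,0,0,0],[0,0,0.003,0,0,0],[0,0,0.003,0,0,0],[0,0,0.003,0,0,0],[0,0,0,0,0,0]]]'
```

```text
time_s: 11.55
position: [0.5361, -0.2398, 0.152]
tool_rot: [-3.141, -0.0, 1.385]
wrist_force: [-0.0, -0.2, -0.7]
width: 0.0334
grip_force: 29.9
time_s: 12.18
position: [0.536, -0.2398, 0.1399]
tool_rot: [-3.141, -0.0, 1.385]
wrist_force: [-0.1, 0.5, -0.9]
width: 0.0334
grip_force: 30.0
```

```bash
python3 -m crank '[[[0,0,0.003,0,0,0],[0,0,0.003,0,0,0],[0,0,0.003,0,0,0],[0,0,0.003,0,0,0],[0,0,0,0,0,0]]]'
python3 - <<'E'
from h import *
def avg(n): return np.mean([env.camera(n).astype(float) for _ in range(4)],0)
a=avg("side")[90:180,280:370]; b=avg("top")[170:260,380:470]
f=lambda x:np.clip(cv2.resize(x,(400,400),interpolation=cv2.INTER_CUBIC)*1.7,0,255)
cv2.imwrite("pics/j4.png",np.hstack([f(a),f(b)])[:,:,::-1].astype(np.uint8))
E
```

```text
time_s: 12.8
position: [0.536, -0.2398, 0.128]
tool_rot: [-3.141, -0.0, 1.385]
wrist_force: [0.6, -0.6, -0.7]
width: 0.0329
grip_force: 30.0
```

View pics/j4.png

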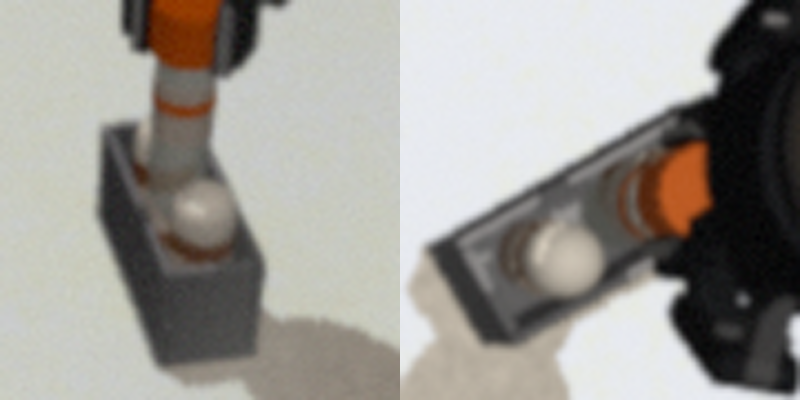

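The tube is between the jars (side crop about 180,170) and both jars are upright and parted. Continuing down to the floor.

```bash
python3 -m crank '[[[0,0,0.004,0,0,0],[0,0,0.004,0,0,0],[0,0,0.004,0,0,0],[0,0,0.004,0,0,0],[0,0,0.004,0,0,0],[0,0,0.004,0,0,0],[0,0,0.003,0,0,0],[0,0,0.002,0,0,0],[0,0,0.002,0,0,0],[0,0,0,0,0,0]]]'
python3 -m crank '[[[0,0,0.001,0,0,0],[0,0,0.001,0,0,0],[0,0,0,0,0,0]]]'
```

```text
time_s: 14.45
position: [0.5361, -0.2399, 0.0971]
tool_rot: [-3.141, -0.0, 1.385]
wrist_force: [0.1, 0.7, -0.7]
width: 0.033
grip_force: 29.9
time_s: 14.82
position: [0.5362, -0.2399, 0.0952]
tool_rot: [-3.141, -0.0, 1.385]
wrist_force: [0.2, 0.4, -0.5]
width: 0.0333
grip_force: 29.9
```

```bash
python3 -m crank '[[[0,0,0.001,0,0,0],[0,0,0.0005,0,0,0],[0,0,0,0,0,0]]]'
python3 -m crank '[[[0,0,0.0005,0,0,0],[0,0,0.0005,0,0,0],[0,0,0,0,0,0]]]'
```

```text
time_s: 15.2
position: [0.5362, -0.2399, 0.0937]
tool_rot: [-3.142, 0.0, 1.385]
wrist_force: [0.9, 0.6, -0.7]
width: 0.0331
grip_force: 29.9
time_s: 15.58
position: [0.5363, -0.2399, 0.0928]
tool_rot: [3.142, 0.0, 1.385]
wrist_force: [0.8, -1.0, 0.2]
width: 0.0332
grip_force: 30.0
```

```bash
python3 -m crank '[[[0,0,0.0005,0,0,0],[0,0,0.0005,0,0,0],[0,0,0,0,0,0]]]'
python3 -m crank '[[[0,0,0.0005,0,0,0],[0,0,0.0005,0,0,0],[0,0,0,0,0,0]]]'
```

```text
time_s: 15.95
position: [0.5366, -0.24, 0.0927]
tool_rot: [3.141, 0.0, 1.385]
wrist_force: [-2.3, 0.2, 7.3]
width: 0.033
grip_force: 30.8
time_s: 16.32
position: [0.5368, -0.2401, 0.0926]
tool_rot: [3.141, 0.001, 1.385]
wrist_force: [-3.4, 1.5, 14.9]
width: 0.0334
grip_force: 31.5
```

Floor contact (15 N). Unloading, then opening.

```bash
python3 -m crank '[[[0,0,-0.001,0,0,0],[0,0,-0.0007,0,0,0],[0,0,0,0,0,0]]]'
python3 -m crank '[[[0,0,0,0,0,0],[0,0,0,0,0,0],[0,0,0,0,0,0],[0,0,0,0,0,0]]]' 60
python3 -m crank '[[[0,0,-0.01,0,0,0],[0,0,-0.02,0,0,0],[0,0,-0.03,0,0,0],[0,0,-0.04,0,0,0],[0,0,-0.04,0,0,0],[-0.04,0,-0.01,0,0,0],[-0.05,0,0,0,0,0],[-0.05,0,0,0,0,0],[-0.04,0,0,0,0,0],[0,0,0,0,0,0]]]'
python3 - <<'E'
from h import *
def avg(n): return np.mean([env.camera(n).astype(float) for _ in range(4)],0)
a=avg("side")[90:180,280:370]; b=avg("top")[170:260,380:470]
f=lambda x:np.clip(cv2.resize(x,(400,400),interpolation=cv2.INTER_CUBIC)*1.7,0,255)
cv2.imwrite("pics/j5.png",np.hstack([f(a),f(b)])[:,:,::-1].astype(np.uint8))
E
```

```text
time_s: 16.7
position: [0.5364, -0.2399, 0.0928]
tool_rot: [3.141, 0.0, 1.385]
wrist_force: [-1.2, 0.6, 4.5]
width: 0.0333
grip_force: 30.3
time_s: 17.2
position: [0.5362, -0.2399, 0.0924]
tool_rot: [-3.141, -0.0, 1.385]
wrist_force: [-0.3, -0.5, -0.1]
width: 0.0653
grip_force: 0.0
time_s: 18.45
position: [0.501, -0.4213, 0.2437]
tool_rot: [3.141, 0.002, 1.378]
wrist_force: [0.5, 0.1, -0.0]
width: 0.0655
grip_force: 0.0
```

View pics/j5.png

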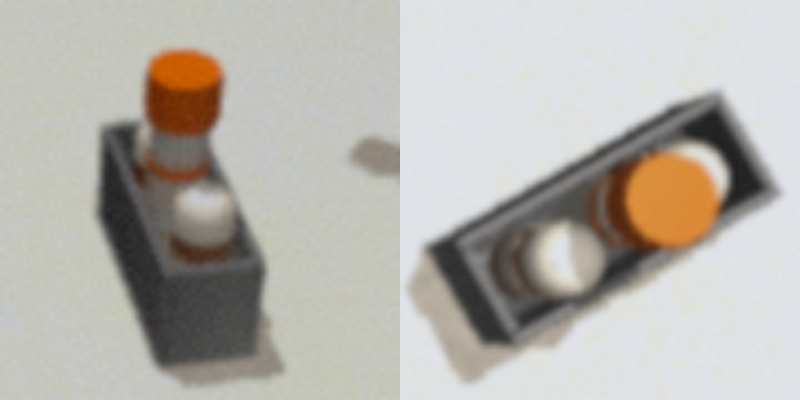

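The tube stands upright between the two standing jars (cap at side crop 183,90, top crop 272,200). The caddy hasn't moved.

```bash
python3 -c "
from cell import env; print(env.sign_off())"
```

```text
the job is handed in; nothing more can be done
None
```

The orange-capped tube is standing tip-down on the caddy floor between the two jars, released, with both jars still upright and the caddy where it was; the job is handed in, at about 19 s on the robot's clock.

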